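# Set the grinder one click coarser and pulse it

### The job

Set the coffee grinder one click coarser: press fingertips on the big knurled ring around its lid and drag it round clockwise (seen from above) until its pointer line clicks from the small pip to the medium pip, without running past that. Then press the button in the middle of the lid all the way down for a test pulse, let it spring back up and move clear. Do not press the button before the ring is set, lift nothing (the ring stays in its seat), and leave the other things on the shelf where they stand.

Things in the scene. Friction and masses are not known exactly. Their poses are not given: they have to be found in the camera images.
- grinder: Electric coffee grinder, upright grey round body, 124 mm across at the foot, firmly fixed to the shelf. Origin: centre of its underside; z up along the common axis of body, ring, lid and button; -x is its front. A black knurled ring turns on its top, 108 mm across (111 over the knurl), too wide to grip, 18 mm thick; lid and button stand in the ring's middle.
- ring_top (a point): Fixed point on the grinder's axis, level with the ring's top face, 140 mm above the shelf. That flat face is free from 28 to 53 mm from the axis. The ring is sprung: pressed down it gives up to 6 mm (about 1.2 N per mm) and rises when let go. Fingertip friction on it is about 0.5 to 0.7: 4 to 7 N of pressure 40 mm from the axis drags it along.
- ring (a joint): Angle of the ring, rad, growing clockwise seen from above. Three detents: 0 (small pip, the start), 0.5 (medium pip, the next click, wanted), 1.0 (large pip, too far). Peak torque about 0.06 N m; let go past about 0.25 it snaps on to 0.5 by itself, past about 0.75 it runs on to 1.0.
- pointer (a point): Outer end of the steel pointer line inlaid in the ring's top face (3 mm wide, 24 mm long, radial), 52 mm from the axis; turns with the ring.
- medium_pip (a point): Medium pip (round, steel, 11 mm) on a grey ledge at the grinder's front, 68 mm from the axis, 133 mm above the shelf. The small pip (7 mm) and the large pip (15 mm) lie on the same ledge 0.5 rad before and after it, clockwise seen from above. The ledge reaches from 56 to 78 mm from the axis; its top is 8 mm below the ring's.
- lid_button_top (a point): Centre of the top of the round steel push button, 28 mm across, on the grinder's axis, 159 mm above the shelf when up; it stands 10 mm above its grey housing, which is 44 mm across with its top 149 mm above the shelf.
- lid_button (a joint): Travel of the push button, m: 0 up, 0.006 fully down. Sprung: starts to give at 1.5 N, fully down at 5 N.
- canister: Clear open canister with a white scoop hooked over its rim, 96 mm across, 122 mm tall in all, loose; stands beside the grinder, to its left or right. Origin: centre of its underside. Leave alone.
- tamper: Steel tamper, 54 mm across, 80 mm tall, loose, standing between grinder and canister. Origin: centre of its underside. Leave alone.
- saucer: White ceramic saucer, 110 mm across, 15 mm tall, loose, to one side. Origin: centre of its underside. Leave alone.
- espresso_cup: Steel espresso cup, 62 mm across, 55 mm tall, loose, beyond the tamper. Origin: centre of its underside. Leave alone.
- coaster: Round wooden coaster, 90 mm across, 9 mm thick, loose, to one side. Origin: centre of its underside. Leave alone.
- bean_jar: Closed glass jar, 72 mm across, 110 mm tall, loose, beyond the grinder. Origin: centre of its underside. Leave alone.
- milk_pitcher: Steel milk pitcher with a handle, 72 mm across, 85 mm tall, loose, beyond the grinder. Origin: centre of its underside. Leave alone.
- ring_seat (a joint): How far the ring is pressed down, m: 0 at rest, 0.006 hard down, negative if pulled up from its seat (it must not be).

How it is judged (in metres and radians):
On the way, in this order (a step that is already met when the one before it is completed fails the run):
1. the ring has clicked into its middle detent, with the button up (value of joint ring between 0.38 and 0.62 rad and value of joint lid_button below 0.0015 m), for 0.2 s.
2. the lid button is pressed all the way down, with the ring still at the middle detent (value of joint ring between 0.38 and 0.62 rad and value of joint lid_button above 0.0048 m), for 0.05 s.
At the end, for the whole second after the job is handed in: The ring rests at its middle detent (0.5 rad, within 0.12), not pressed, and the button is back up (within 1.5 mm) (all of step 1 and value of joint ring_seat below 0.0015 m and velocity of joint ring between -0.1 and 0.1 rad/s); the robot touches nothing.
It fails at once if the ring is turned past the middle detent towards the large pip (beyond 0.75 rad) (value of joint ring above 0.75 rad).
It fails at once if the ring is pulled up from its seat by more than 2.5 mm (value of joint ring_seat below -0.0025 m).
It fails at once if the button is pressed (more than 3 mm) before the ring is set (value of joint lid_button above 0.003 m and value of joint ring below 0.3 rad).
It fails at once if a bystander is moved by more than 15 mm, lifted or knocked over (distance of any of canister, saucer, espresso_cup, coaster, tamper, bean_jar, milk_pitcher from where it was at the start of the episode above 0.015 m).
It also fails if it takes over 45 s, if anything falls off the work surface, if the arm or the gripper's body presses on something with over 40 N, if the wrist force passes 120 N, or if a joint passes its speed limit or range.

### The arm

A 7-joint arm with a two-finger parallel gripper is mounted at the origin on the work surface. World frame = base frame: x ahead of the robot, y to its left, z up, the work surface at z = 0. Lengths are in mm, angles in rad, forces in N, time in s.
With the tool pointing down it reaches from about 350 to 900 mm from the base axis. Payload 7.2 kg.
Tool frame: the origin (TCP) lies at the very end of the fingers, on their centre line; the grasp point (between the pads) lies 19 mm behind it (ctrl.grip_depth is the distance from the TCP to the grasp point, in mm); x points along the fingers, y is the direction in which the jaws open and shut, and the axes are right-handed (so a half turn about x gives the same grasp; the last joint's range is limited). The gripper opens to 85 mm and grips with 20 to 120 N. Pads are 22 mm wide; open, the fingers measure 114 mm over their backs; the gripper's body (76 mm by 85 mm) begins 54 mm behind the grasp point. The pads swing forward as they close: fully open they stand 13 mm farther back than shut.
Start: joints at [-1.176, 0.411, -0.013, 1.596, 0.006, 1.134, -0.082], TCP at [279.044, 559.252, 231.297] pointing down, gripper open.
Joint ranges: [-2.95, 2.95], [-0.29, 1.99], [-1.47, 1.44], [0.14, 2.54], [-1.03, 4.17], [0.13, 1.85], [-2.86, 2.86]. Speed limits (rad/s): [2.39, 2.39, 3.01, 3.01, 3.14, 3.14, 3.14].

### API

Orientations are given as a rotation vector (axis times angle).
In Python, from cell import ctrl gives the robot as it stands.
- The arm moves only by the tool step_arm, never from a script. Its argument "targets" is text: rows parted by semicolons, each of 7 numbers parted by spaces: the shift along the tool's x, y, z normalised to -1 to 1, where 1 is 0.025 m, then the turn, a rotation vector about the tool's x, y, z normalised to -1 to 1, where 1 is 0.15 rad, then the gripper's target within -1 to 1 (fully open at 1, half-way at 0, shut at -1). A call has 1 to 8 rows; each row shifts and turns the commanded pose from where the row before left it, along the tool's axes as they then stand; what a row does not reach is not made up. A row lasts 1/10 s, in which the tool goes at most 50 mm and 8.59 degrees, less where a joint would pass 70% of its speed; a pose out of reach is approached as far as the arm can. A call with a number of a shift or a turn outside -1 to 1 is refused whole. A call with a gripper value outside its range is refused whole. The fingers move at their own pace and stop on an object; "squeeze" is the grip in N (left out, the last holds). Time passes only in rows, so rows that do not move let the fingers close. It gives the time, the measured TCP pose, the force and the opening at its end, in the units of the state.
- ctrl.get_obs(): the state, without advancing time (a new reading comes with each control period).
- ctrl.grab_frame(name): name is "scene" or "top"; returns (picture, depth): 420x560x3 uint8, red, green, blue; 420x560 float32, mm along the optical axis (not along the pixel's ray), 0 where there is no reading.
- ctrl.camera_params(name): a dict with "fx", "fy", "cx", "cy" (pixels), "k1" (the pictures are not rectified: a ray, as slopes to the right and down, at radius r is drawn at 1 + k1 r^2 times it, then the intrinsics apply), "camera_from_world" (4x4, takes a point from world to camera coordinates). Camera axes: x right, y up, looking along -z (the intrinsics and any distortion apply to the point x, -y, -z); pixel columns grow to the right and rows downward; lengths in mm; the calibration is good to about 2 mm. A picture is of the moment at which its call begins. camera_params takes no time and is no camera call.
- ctrl.hand_in(): hands the job in, once; it reports no verdict.
The state is a dict: "clock": time; "joints": joint angles; "joint_velocities": joint speeds; "joint_torque": joint torques, N m; "position": TCP position; "orientation": TCP orientation; "contact_force": force on the tool from outside, world axes, zero at the start; "wrist_torque": the same for the moment, N m; "width": finger opening in mm.
Only numpy, scipy, OpenCV 4.12 (cv2) and the standard library are available. Lean on these libraries where they do the work, as an engineer would, in place of code of your own. Each camera call takes 0.05 s, during which the arm holds its last target.

## Working session

There is one attempt and no reset: what is moved stays moved. The work goes in short steps, Python scripts to look and compute and a tool call to move; the robot and the scene stay as the last step left them, time stands still between calls to the robot, and variables do not carry over. Pictures are saved under pics/ and viewed, and the job is handed in when it is done.

Besides the shell and the picture viewer there is one more tool, called after ">>>" as name(argument=value, ...), one argument or row to a line, values as JSON. step_arm: Moves the arm, as the interface text tells. Scaled input: -1 to 1 covers 0.025 m each way for a shift and 0.15 rad each way for a turn. Its arguments: {"type":"object","properties":{"targets":{"type":"string"},"squeeze":{"type":"number"}},"required":["targets"]}

```bash
mkdir -p pics; ls; python3 - <<'E'
from cell import ctrl
import cv2,numpy as np
print(ctrl.get_obs())
for n in("scene","top"):
    p,d=ctrl.grab_frame(n); cv2.imwrite(f"pics/{n}0.png",p[:,:,::-1]); np.savez(f"{n}0.npz",p=p,d=d)
    print(n,ctrl.camera_params(n))
E
```

```text
pics
{'clock': 0.0, 'joints': array([-1.17619201,  0.41188539, -0.0127149 ,  1.59701343,  0.00560126,
        1.13429395, -0.08219029]), 'joint_velocities': array([ 0.00086173, -0.00016275,  0.00010066,  0.00062882,  0.00114383,
       -0.00134219,  0.00068484]), 'joint_torque': array([-1.72836235e-04, -6.00628281e+01,  6.81937505e-01, -2.99414778e+01,
        1.37120899e-02,  1.07755093e-02, -4.48656792e-06]), 'position': array([278.85901929, 558.80863444, 230.47462164]), 'orientation': array([ 0.36165874,  1.54041768, -0.36410254]), 'contact_force': array([ 1.32050818, -0.26196782, -0.26401645]), 'wrist_torque': array([ 0.00320277, -0.01661779,  0.05315314]), 'width': 85.29614833756018}
scene {'fx': 463.7200994584143, 'fy': 463.7200994584143, 'cx': 278.118471484305, 'cy': 208.7838964722105, 'k1': -0.14011229391366892, 'camera_from_world': array([[-3.36742936e-01,  9.41481368e-01, -1.47319210e-02,
         1.75662429e+02],
       [-7.49819955e-01, -2.58661556e-01,  6.08986235e-01,
         3.57723603e+02],
       [ 5.69538611e-01,  2.16118101e-01,  7.93043969e-01,
        -1.50696663e+03],
       [ 0.00000000e+00,  0.00000000e+00,  0.00000000e+00,
         1.00000000e+00]])}
top {'fx': 536.3509440540894, 'fy': 536.3509440540894, 'cx': 286.8472633646977, 'cy': 208.02110528136657, 'k1': -0.11961426082390453, 'camera_from_world': array([[ 7.88379981e-02, -9.96870316e-01,  5.84314687e-03,
        -2.26880867e+01],
       [ 9.75779076e-01,  7.83671348e-02,  2.04239532e-01,
        -5.64541747e+02],
       [-2.04058237e-01, -1.04002153e-02,  9.78903505e-01,
        -1.19293497e+03],
       [ 0.00000000e+00,  0.00000000e+00,  0.00000000e+00,
         1.00000000e+00]])}
```

View pics/scene0.png

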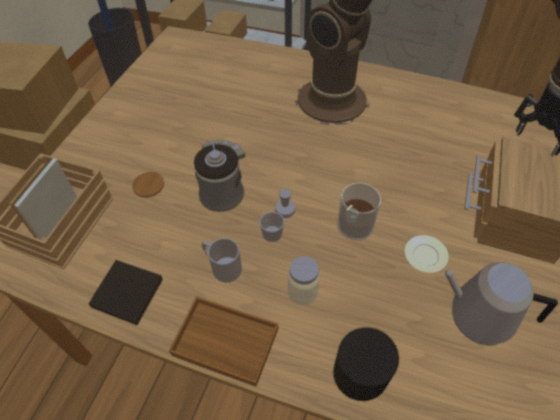

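View pics/top0.png

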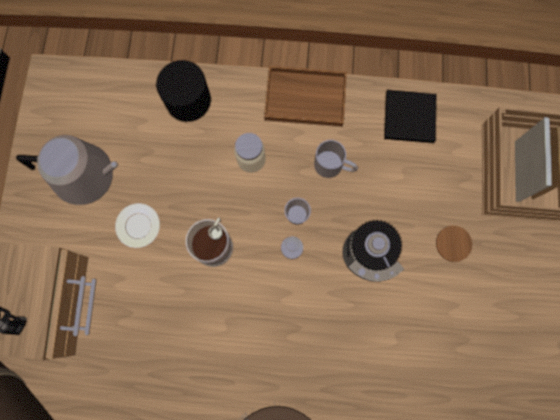

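The grinder is at about (375,245) in top and (217,170) in scene. The canister, tamper and cup are to its left (top view) and the coaster is at (454,243). Next I'll zoom in and measure it.

```bash
cat > h.py <<'E'
import numpy as np,cv2
from cell import ctrl
def cam(n):
    c=ctrl.camera_params(n);K=np.array([[c['fx'],0,c['cx']],[0,c['fy'],c['cy']],[0,0,1.]]);return c,K,np.array([c['k1'],0,0,0.])
def ray(n,uv):
    c,K,D=cam(n);M=c['camera_from_world']
    # drawn = und*(1+k1 r^2): cv2 model
    p=cv2.undistortPoints(np.array(uv,float).reshape(-1,1,2),K,D).reshape(-1,2)
    d=np.c_[p[:,0],-p[:,1],-np.ones(len(p))]
    R=M[:3,:3];o=-R.T@M[:3,3]
    return o,d@R
def onplane(n,uv,z):
    o,d=ray(n,uv);return o+d*((z-o[2])/d[:,2])[:,None]
def proj(n,P):
    c,K,D=cam(n);M=c['camera_from_world'];q=np.atleast_2d(P)@M[:3,:3].T+M[:3,3]
    q=q*[1,-1,-1];return cv2.projectPoints(q.reshape(-1,1,3),np.zeros(3),np.zeros(3),K,D)[0].reshape(-1,2)
E
python3 - <<'E'
import cv2,numpy as np
from h import *
t=np.load('top0.npz')['p'][:,:,::-1]; s=np.load('scene0.npz')['p'][:,:,::-1]
a=cv2.resize(t[205:295,330:430],None,fx=6,fy=6,interpolation=cv2.INTER_CUBIC)
b=cv2.resize(s[135:225,175:275],None,fx=6,fy=6,interpolation=cv2.INTER_CUBIC)
cv2.imwrite('pics/tz.png',a);cv2.imwrite('pics/sz.png',b)
# ring blob in top: dark
g=t.max(2); m=(g<50).astype(np.uint8)[200:295,330:430]
n,l,st,ce=cv2.connectedComponentsWithStats(m);i=1+st[1:,4].argmax();print(st[i],ce[i]+[330,200])
cs=cv2.findContours((l==i).astype(np.uint8),cv2.RETR_EXTERNAL,cv2.CHAIN_APPROX_NONE)[0][0].reshape(-1,2)+[330,200]
P=onplane('top',cs,140.)
print(P.min(0),P.max(0),cv2.minEnclosingCircle(P[:,:2].astype(np.float32)))
d=np.load('top0.npz')['d'];print(d[235:256:4,360:396:4])
E
```

```text
[  22   21   49   49 1238] [375.16155089 244.77867528]
[ 429.47738498 -229.26100828  140.        ] [ 534.4793829  -124.26818699  140.        ] ((482.3643798828125, -175.41249084472656), 54.31536102294922)
[[1157.8953 1156.6556 1153.7689 1146.787  1149.4603 1150.9656 1155.5123
  1157.5092 1158.3057]
 [1159.349  1155.4905 1149.7546 1145.1312 1134.5193 1136.0266 1144.3074
  1154.543  1158.6985]
 [1155.6646 1152.2257 1144.335  1138.9595 1136.3109 1133.378  1135.055
  1152.5186 1156.9156]
 [1157.4508 1155.0695 1145.5192 1143.4983 1131.8363 1135.7396 1143.1224
  1148.1718 1148.288 ]
 [1149.9781 1153.2313 1147.5448 1139.2532 1139.0721 1139.8934 1143.016
  1151.428  1148.9318]
 [1150.9924 1151.7451 1148.7568 1147.2672 1143.6731 1146.8636 1147.332
  1144.4198 1150.5486]]
```

View pics/tz.png

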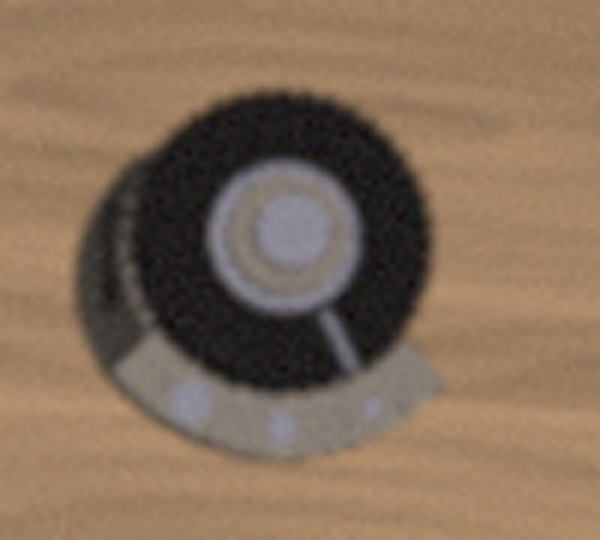

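View pics/sz.png

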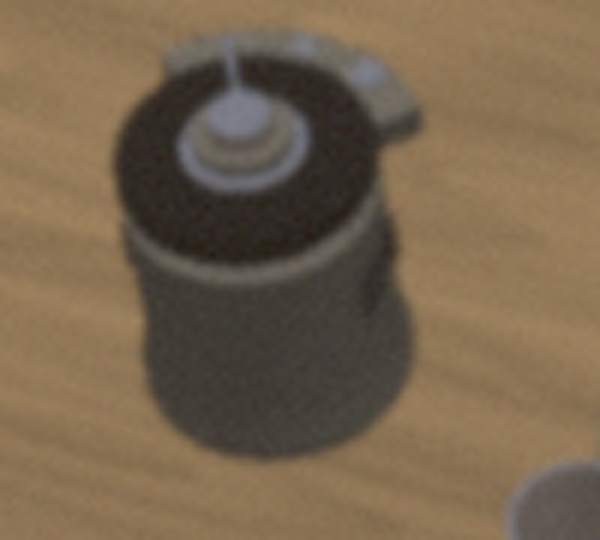

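The top zoom shows the pointer and small pip at lower right, the medium pip at bottom and the large pip at lower left. I'll cross-check the axis from the button and the pips.

```bash
python3 - <<'E'
from h import *
f=lambda x,y:(330+(x+.5)/6-.5,205+(y+.5)/6-.5)
g=lambda x,y:(175+(x+.5)/6-.5,135+(y+.5)/6-.5)
B=onplane('top',[f(292,230)],159);print('btn top',B, 'scene',onplane('scene',[g(238,115)],159))
o1,d1=ray('top',[f(292,230)]);o2,d2=ray('scene',[g(238,115)])
A=np.c_[d1[0],-d2[0]];t=np.linalg.lstsq(A,o2-o1,rcond=None)[0];print(o1+t[0]*d1[0],o2+t[1]*d2[0])
t=np.load('top0.npz')['p'];s=np.load('scene0.npz')['p']
m=(s.max(2)<55).astype(np.uint8)[135:185,175:275]  # scene ring by eye: x 115..380,y 55..265
print('housing top',onplane('top',[f(284,237)],140))
c=np.array([482.4,-175.4])
for n,p in dict(small=(372,407),med=(281,428),large=(188,401)).items():
    P=onplane('top',[f(*p)],133)[0,:2];v=P-c;print(n,P,np.hypot(*v),np.arctan2(v[1],v[0]))
for p in[(325,313),(355,368)]:
    P=onplane('top',[f(*p)],140)[0,:2];v=P-c;print('ptr',P,np.hypot(*v),np.arctan2(v[1],v[0]))
for n,p in dict(small=(231,47),med=(302,46),large=(367,72)).items():
    P=onplane('scene',[g(*p)],133)[0,:2];v=P-c;print('scene',n,P,np.hypot(*v),np.arctan2(v[1],v[0]))
from scipy.spatial.transform import Rotation as R
print(R.from_rotvec(ctrl.get_obs()['orientation']).as_matrix().round(3))
E
```

```text
btn top [[ 483.66546318 -178.23828448  159.        ]] scene [[ 485.99358238 -178.20259756  159.        ]]
[ 484.00671703 -178.60500757  156.80070438] [ 484.24642638 -179.2789433   156.95027479]
housing top [[ 483.85200939 -178.63364171  140.        ]]
small [ 425.85932641 -214.50473046] 68.74611054012841 -2.5365121845861065
med [ 415.9098578  -182.04457906] 66.82132474300356 -3.04199004506071
large [ 423.05507054 -148.12781773] 65.31150418240826 2.710822326090948
ptr [ 457.54270126 -194.70704474] 31.474549670794143 -2.4812118187547694
ptr [ 438.62442922 -206.40656986] 53.644272499252246 -2.525312846366599
scene small [ 427.13394292 -212.11357359] 66.34925433785263 -2.5552261353459804
scene med [ 416.74147532 -182.82225668] 66.07671115659865 -3.0290272081098135
scene large [ 422.46467946 -149.62388313] 65.2430138004335 2.7354392715188838
[[-0.001  0.446  0.895]
 [-0.001  0.895 -0.446]
 [-1.    -0.001  0.   ]]
```

```bash
python3 - <<'E'
from h import *
for n in('top','scene'):
    d=np.load(n+'0.npz')['d'];vv,uu=np.mgrid[0:420:2,0:560:2];uv=np.c_[uu.ravel(),vv.ravel()]
    o,r=ray(n,uv);z=d[::2,::2].ravel();P=o+r*z[:,None];P=P[z>0]
    a=np.array([279,559.]);b=np.array([484,-178.]);u=(b-a)/np.hypot(*(b-a));w=P[:,:2]-a
    s=w@u;l=w@[-u[1],u[0]]
    print(n)
    for k in range(-100,880,40):
        q=(s>=k)&(s<k+40)&(abs(l)<110);Z=P[q]
        if len(Z): j=Z[:,2].argmax();print(k,(a+u*k).round(),'n',len(Z),'maxz',np.percentile(Z[:,2],[90,99]).round(),Z[j].round())
E
python3 - <<'E'
import sys;sys.path.insert(0,'.')
from h import *
print(proj('top',[279,559,231]),proj('scene',[279,559,231]))
E
```

```text
top
-100 [252. 655.] n 32 maxz [160. 162.] [198. 602. 162.]
-60 [263. 617.] n 273 maxz [162. 164.] [338. 600. 165.]
-20 [274. 578.] n 413 maxz [162. 164.] [319. 578. 166.]
20 [284. 540.] n 800 maxz [310. 347.] [255. 501. 349.]
60 [295. 501.] n 768 maxz [156. 163.] [256. 490. 311.]
100 [306. 463.] n 490 maxz [123. 129.] [411. 492. 146.]
140 [317. 424.] n 377 maxz [3. 4.] [407. 408.   5.]
180 [327. 386.] n 381 maxz [3. 5.] [231. 326. 680.]
220 [338. 347.] n 379 maxz [2. 5.] [301. 311.   6.]
260 [349. 309.] n 382 maxz [3. 6.] [445. 299.   7.]
300 [359. 270.] n 383 maxz [2. 5.] [383. 238.   8.]
340 [370. 231.] n 382 maxz [ 56. 115.] [441. 230. 117.]
380 [381. 193.] n 407 maxz [ 57. 111.] [422. 197. 120.]
420 [392. 154.] n 417 maxz [ 60. 114.] [496. 156. 117.]
460 [402. 116.] n 386 maxz [2. 6.] [320.  85.   6.]
500 [413.  77.] n 385 maxz [3. 5.] [338.  39.   7.]
540 [424.  39.] n 388 maxz [ 5. 72.] [473.  17.  77.]
580 [434.   0.] n 382 maxz [24. 77.] [473.   3.  81.]
620 [445. -38.] n 375 maxz [ 3. 19.] [545. -24.  54.]
660 [456. -77.] n 383 maxz [3. 7.] [ 428. -124.  135.]
700 [ 467. -1
[... 1036 characters left out ...]
] [499. 154. 119.]
460 [402. 116.] n 227 maxz [4. 6.] [513. 122.   6.]
500 [413.  77.] n 236 maxz [4. 6.] [521.  81.   7.]
540 [424.  39.] n 245 maxz [21. 72.] [485.  14.  77.]
580 [434.   0.] n 217 maxz [58. 79.] [483.   9.  81.]
620 [445. -38.] n 210 maxz [20. 55.] [541. -19.  58.]
660 [456. -77.] n 232 maxz [ 4. 86.] [ 434. -122.  133.]
700 [ 467. -115.] n 388 maxz [141. 144.] [ 453. -140.  146.]
740 [ 477. -154.] n 335 maxz [149. 161.] [ 480. -170.  162.]
780 [ 488. -192.] n 266 maxz [142. 148.] [ 503. -189.  150.]
820 [ 499. -231.] n 150 maxz [ 4. 72.] [ 499. -231.  140.]
860 [ 509. -270.] n 218 maxz [4. 6.] [ 546. -298.    7.]
[[  8.35039239 308.7499849 ]] [[533.3112113  147.74667094]]
```

>>> step_arm(
  targets="0 -0.13 1 0.28 0 0 0.55;0 -0.13 1 0.28 0 0 0.55;0 -0.13 1 0.28 0 0 0.55;0 -0.13 1 0.28 0 0 0.55;0 -0.13 1 0.28 0 0 0.55;0 -0.13 1 0.28 0 0 0.55;0 -0.13 1 0.28 0 0 0.55;0 -0.13 1 0.28 0 0 0.55",
)

```text
clock: 0.9
position: [428.8, 422.3, 231.4]
orientation: [0.627, 1.478, -0.627]
contact_force: [0.1, 0.0, -0.4]
width: 66.1
```

>>> step_arm(
  targets="0 -0.13 1 0.29 0 0 0.55;0 -0.13 1 0.29 0 0 0.55;0 -0.13 1 0.29 0 0 0.55;0 -0.13 1 0.29 0 0 0.55;0 -0.13 1 0.29 0 0 0.55;0 -0.13 1 0.29 0 0 0.55;0 -0.13 1 0.29 0 0 0.55;0 -0.13 1 0.29 0 0 0.55",
)

```text
clock: 1.7
position: [522.6, 245.0, 231.3]
orientation: [0.894, 1.379, -0.894]
contact_force: [0.8, -0.5, -0.1]
width: 66.1
```

>>> step_arm(
  targets="0 -0.13 1 0.3 0 0 0.55;0 -0.13 1 0.3 0 0 0.55;0 -0.13 1 0.3 0 0 0.55;0 -0.13 1 0.3 0 0 0.55;0 -0.13 1 0.3 0 0 0.55;0 -0.13 1 0.3 0 0 0.55;0 -0.13 1 0.3 0 0 0.55;0 -0.13 1 0.3 0 0 0.55",
)

```text
clock: 2.5
position: [549.3, 46.2, 231.3]
orientation: [1.165, 1.237, -1.165]
contact_force: [0.5, 0.5, -0.5]
width: 65.9
```

```bash
cat >> h.py <<'E'
from scipy.spatial.transform import Rotation as R
def need(target,yaw_y=None):
    o=ctrl.get_obs();M=R.from_rotvec(o['orientation']).as_matrix()
    d=M.T@(np.array(target)-o['position']);print('pos',o['position'].round(1),'F',o['contact_force'].round(1),'w',round(o['width'],1),'t',round(o['clock'],2))
    print('tool delta units',(d/25).round(2),'yaw of y deg',np.degrees(np.arctan2(M[1,1],M[0,1])).round(1),'x axis',M[:,0].round(3),'j',o['joints'].round(2))
    if yaw_y is not None:
        a=np.radians(yaw_y);y=np.array([np.cos(a),np.sin(a),0]);x=np.array([0,0,-1.]);T=np.c_[x,y,np.cross(x,y)]
        print('turn units',(R.from_matrix(M.T@T).as_rotvec()/.15).round(2))
E
python3 -c "
from h import *
need([484,-178.4,231],-20)"
```

```text
pos [549.3  46.2 231.3] F [ 0.5  0.5 -0.5] w 65.9 t 2.5
tool delta units [ 0.01 -3.15  8.81] yaw of y deg 3.4 x axis [ 0.  0. -1.] j [-0.5   0.29  0.41  1.8  -0.13  1.08  0.02]
turn units [ 2.73 -0.   -0.  ]
```

>>> step_arm(
  targets="0 -0.2 1 0.34 0 0 0.55;0 -0.2 1 0.34 0 0 0.55;0 -0.2 1 0.34 0 0 0.55;0 -0.2 1 0.34 0 0 0.55;0 -0.2 1 0.34 0 0 0.55;0 -0.2 1 0.34 0 0 0.55;0 -0.2 1 0.34 0 0 0.55;0 -0.2 1 0.34 0 0 0.55",
)

```text
clock: 3.3
position: [486.2, -146.4, 231.3]
orientation: [1.461, 1.024, -1.461]
contact_force: [0.9, -0.6, -0.6]
width: 65.7
```

>>> step_arm(
  targets="0 0 0 0 0 0 0.55;0 0 0 0 0 0 0.55",
)

```text
clock: 3.5
position: [486.8, -145.3, 231.4]
orientation: [1.46, 1.025, -1.459]
contact_force: [0.3, 0.4, -0.4]
width: 66.0
```

```bash
python3 -c "
from h import *
need([484,-178.4,231],-20)"
```

```text
pos [ 486.8 -145.3  231.4] F [ 0.3  0.4 -0.4] w 66.0 t 3.5
tool delta units [0.02 0.34 1.28] yaw of y deg -19.8 x axis [ 0.  0. -1.] j [-0.29  0.22  0.57  1.91 -0.14  1.05 -0.  ]
turn units [ 0.02 -0.   -0.  ]
```

>>> step_arm(
  targets="0 0.17 0.64 0 0 0 0.55;0 0.17 0.64 0 0 0 0.55;1 0 0 0 0 0 0.55;1 0 0 0 0 0 0.55;0 0 0 0 0 0 0.55;0 0 0 0 0 0 0.55",
)

```text
clock: 4.1
position: [484.6, -177.0, 181.4]
orientation: [1.457, 1.028, -1.458]
contact_force: [0.4, -0.1, 0.2]
width: 66.0
```

```bash
python3 -c "
from h import *
need([484,-178.4,150],-20)
for n in ('scene','top'):
    p,d=ctrl.grab_frame(n); c=proj(n,[484,-178.4,150])[0].astype(int); print(c)
    q=p[max(0,c[1]-60):c[1]+60,c[0]-70:c[0]+70,::-1]; cv2.imwrite(f'pics/{n}1.png',cv2.resize(q,None,fx=4,fy=4,interpolation=2))
"
```

```text
pos [ 484.6 -177.   181.4] F [ 0.4 -0.1  0.2] w 66.0 t 4.1
tool delta units [ 1.26 -0.    0.06] yaw of y deg -19.7 x axis [-0.001  0.    -1.   ] j [-0.21  0.3   0.57  1.95 -0.2   0.95  0.12]
turn units [0.04 0.   0.01]
[214 155]
[377 243]
```

View pics/scene1.png

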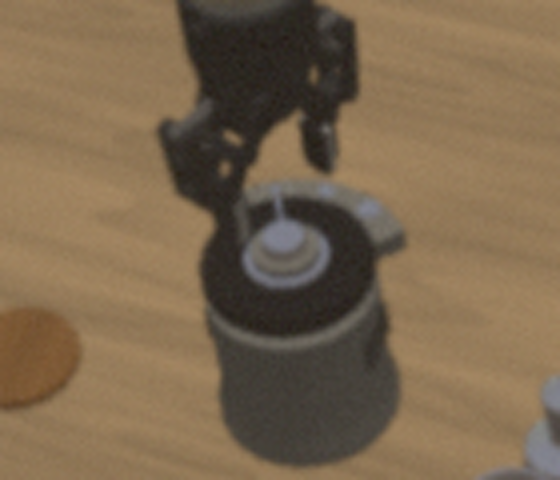

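View pics/top1.png

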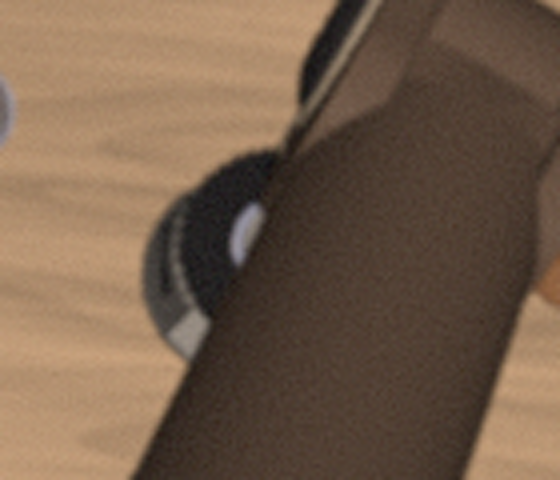

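```bash
python3 -c "
from h import *
o=ctrl.get_obs();M=R.from_rotvec(o['orientation']).as_matrix()
for s in (-40,0,40):
  for b in (0,4):
    print(s,b,(proj('scene',o['position']+M@[-b,s,0])[0]-[144,95])*4)
"
```

```text
-40 0 [323.13253358 171.74762642]
-40 4 [322.4751021  167.04456271]
0 0 [278.00522489 207.66558013]
0 4 [277.21218353 202.97911163]
40 0 [231.45760897 244.84512047]
40 4 [230.51986506 240.18158436]
```

Tips project at crop (231,245) and (323,172), which matches the picture. They straddle the lid, so I'll descend.

>>> step_arm(
  targets="0.6 0 0.05 0 0 0 0.55;0.6 0 0 0 0 0 0.55;0.16 0 0 0 0 0 0.55;0 0 0 0 0 0 0.55",
)

```text
clock: 4.6
position: [484.3, -178.6, 147.7]
orientation: [1.458, 1.026, -1.458]
contact_force: [0.2, 0.1, 0.1]
width: 66.1
```

>>> step_arm(
  targets="0.08 0 0 0 0 0 0.55;0.04 0 0 0 0 0 0.55;0 0 0 0 0 0 0.55",
)

```text
clock: 4.9
position: [484.2, -178.7, 144.7]
orientation: [1.458, 1.026, -1.457]
contact_force: [0.3, -0.1, 0.4]
width: 66.1
```

```bash
python3 -c "
from h import *
need([484,-178.4,140],-20)"
```

```text
pos [ 484.2 -178.7  144.7] F [ 0.3 -0.1  0.4] w 66.1 t 4.9
tool delta units [ 0.19 -0.01 -0.01] yaw of y deg -19.7 x axis [ 0.001 -0.    -1.   ] j [-0.18  0.35  0.55  1.98 -0.24  0.87  0.16]
turn units [ 0.03 -0.   -0.  ]
```

>>> step_arm(
  targets="0.08 0 0 0 0 0 0.55;0.08 0 0 0 0 0 0.55;0 0 0 0 0 0 0.55",
)

```text
clock: 5.2
position: [483.8, -178.6, 140.0]
orientation: [1.458, 1.027, -1.458]
contact_force: [1.2, -0.6, 0.3]
width: 66.1
```

>>> step_arm(
  targets="0.08 0 0 0 0 0 0.55;0 0 0 0 0 0 0.55;0 0 0 0 0 0 0.55",
)

```text
clock: 5.5
position: [484.0, -178.7, 138.2]
orientation: [1.458, 1.026, -1.458]
contact_force: [-0.3, 1.0, 0.4]
width: 66.1
```

>>> step_arm(
  targets="0.04 0 0 0 0 0 0.55;0 0 0 0 0 0 0.55;0 0 0 0 0 0 0.55",
)

```text
clock: 5.8
position: [484.0, -178.7, 137.3]
orientation: [1.458, 1.026, -1.458]
contact_force: [-0.2, 0.0, 0.0]
width: 65.9
```

>>> step_arm(
  targets="0.08 0 0 0 0 0 0.55;0 0 0 0 0 0 0.55;0 0 0 0 0 0 0.55",
)

```text
clock: 6.1
position: [484.0, -178.7, 135.2]
orientation: [1.458, 1.026, -1.458]
contact_force: [-0.0, -0.1, 0.2]
width: 66.3
```

>>> step_arm(
  targets="0.06 0 0 0 0 0 0.55;0 0 0 0 0 0 0.55;0 0 0 0 0 0 0.55",
)

```text
clock: 6.4
position: [484.0, -178.7, 133.7]
orientation: [1.458, 1.026, -1.458]
contact_force: [-0.6, 0.1, -0.6]
width: 66.4
```

>>> step_arm(
  targets="0.06 0 0 0 0 0 0.55;0 0 0 0 0 0 0.55;0 0 0 0 0 0 0.55",
)

```text
clock: 6.7
position: [484.2, -178.7, 132.4]
orientation: [1.458, 1.026, -1.458]
contact_force: [0.2, -0.4, 1.8]
width: 65.8
```

>>> step_arm(
  targets="0.06 0 0 0 0 0 0.55;0 0 0 0 0 0 0.55;0 0 0 0 0 0 0.55",
)

```text
clock: 7.0
position: [484.2, -178.8, 130.9]
orientation: [1.458, 1.026, -1.458]
contact_force: [-0.3, -1.0, 2.8]
width: 66.1
```

>>> step_arm(
  targets="0.09 0 0 0 0 0 0.55;0 0 0 0 0 0 0.55;0 0 0 0 0 0 0.55",
)

```text
clock: 7.3
position: [484.1, -178.8, 128.7]
orientation: [1.458, 1.026, -1.458]
contact_force: [-1.0, -0.4, 5.3]
width: 66.3
```

```bash
python3 -c "
from h import *
need([484,-178.6,128.5],-20)
p,d=ctrl.grab_frame('scene');q=p[95:215,144:284,::-1]; cv2.imwrite('pics/scene2.png',cv2.resize(q,None,fx=4,fy=4,interpolation=2))"
```

```text
pos [ 484.1 -178.8  128.7] F [-1.  -0.4  5.3] w 66.3 t 7.3
tool delta units [ 0.01 -0.01 -0.  ] yaw of y deg -19.7 x axis [ 0.  0. -1.] j [-0.17  0.38  0.54  2.   -0.26  0.83  0.17]
turn units [ 0.03 -0.   -0.  ]
```

View pics/scene2.png

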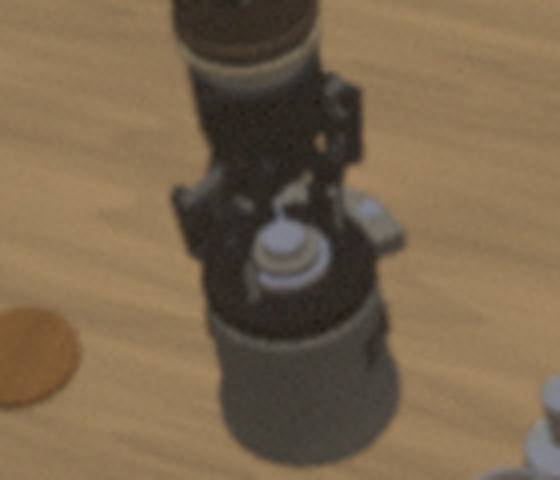

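The fingers press both sides of the ring at 5.3 N and the pointer shows at (283,205). I'll turn half of the way first.

>>> step_arm(
  targets="0 0 0 0.3 0 0 0.55;0 0 0 0.3 0 0 0.55;0 0 0 0.3 0 0 0.55;0 0 0 0.3 0 0 0.55;0 0 0 0.3 0 0 0.55;0 0 0 0 0 0 0.55",
)

```text
clock: 7.95
position: [484.1, -178.5, 128.6]
orientation: [1.616, 0.883, -1.616]
contact_force: [-1.3, 0.9, 6.4]
width: 66.4
```

```bash
python3 -c "
from h import *
need([484,-178.6,128.5],-45.5)
print(ctrl.get_obs()['wrist_torque'])
p,d=ctrl.grab_frame('scene');q=p[95:215,144:284,::-1]; cv2.imwrite('pics/scene3.png',cv2.resize(q,None,fx=4,fy=4,interpolation=2))"
```

```text
pos [ 484.1 -178.5  128.6] F [-1.3  0.9  6.4] w 66.4 t 7.95
tool delta units [ 0.01 -0.    0.01] yaw of y deg -32.7 x axis [ 0.  0. -1.] j [-0.21  0.39  0.6   2.   -0.29  0.84 -0.02]
turn units [ 1.49 -0.    0.  ]
[0.20664948 0.27831976 0.04159696]
```

View pics/scene3.png

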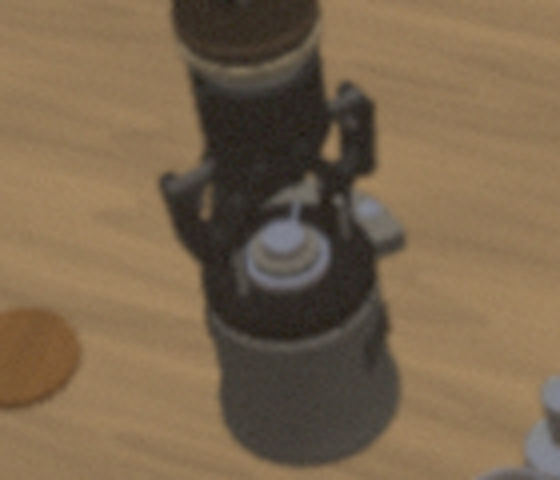

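The pointer has moved right to (297,210), so the ring is following. I'll turn the rest.

>>> step_arm(
  targets="0 0 0 0.3 0 0 0.55;0 0 0 0.3 0 0 0.55;0 0 0 0.3 0 0 0.55;0 0 0 0.3 0 0 0.55;0 0 0 0.3 0 0 0.55;0 0 0 0.1 0 0 0.55;0 0 0 0 0 0 0.55",
)

```text
clock: 8.7
position: [484.2, -178.3, 128.6]
orientation: [1.776, 0.711, -1.775]
contact_force: [-1.1, 2.1, 5.1]
width: 66.2
```

```bash
python3 -c "
from h import *
need([484,-178.6,128.5],-47)
print(ctrl.get_obs()['wrist_torque'])
p,d=ctrl.grab_frame('scene');np.savez('s4.npz',p=p);q=p[95:215,144:284,::-1]; cv2.imwrite('pics/scene4.png',cv2.resize(q,None,fx=4,fy=4,interpolation=2))
c=np.array([484,-178.5,136])
for a in(0,.25,.5,.75):
  th=np.arctan2(-28-1,-46+.6)-a   # small pip direction approx
  for r in(30,52): print(a,r,((proj('scene',c+[r*np.cos(th),r*np.sin(th),0])[0]-[144,95])*4).round())
"
```

```text
pos [ 484.2 -178.3  128.6] F [-1.1  2.1  5.1] w 66.2 t 8.7
tool delta units [0.   0.01 0.01] yaw of y deg -46.4 x axis [ 0.     0.001 -1.   ] j [-0.26  0.4   0.66  2.   -0.33  0.84 -0.23]
turn units [ 0.07 -0.    0.  ]
[0.38243709 0.16662483 0.03266017]
0 30 [280. 225.]
0 52 [275. 202.]
0.25 30 [291. 224.]
0.25 52 [295. 200.]
0.5 30 [303. 225.]
0.5 52 [315. 202.]
0.75 30 [313. 228.]
0.75 52 [333. 207.]
```

View pics/scene4.png

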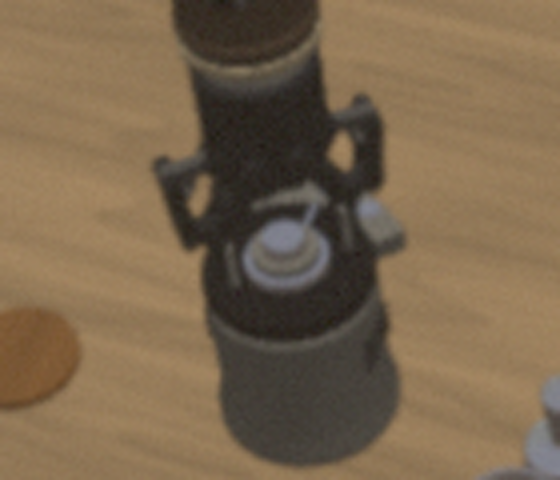

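The pointer runs from (305,225) to (315,203), which is about 0.5 rad. Lifting off to verify.

>>> step_arm(
  targets="-0.1 0 0 0 0 0 0.55;-0.2 0 0 0 0 0 0.55;-0.6 0 0 0 0 0 0.55;-1 0 0 0 0 0 0.55;-1 0 0 0 0 0 0.55;-0.5 0 0 0 0 0 -1;0 0 0 0 0 0 -1;0 0 0 0 0 0 -1",
)

```text
clock: 9.55
position: [483.7, -178.3, 212.8]
orientation: [1.775, 0.712, -1.776]
contact_force: [0.6, -0.6, -0.3]
width: 23.3
```

```bash
python3 -c "
from h import *
need([484,-178.6,165],-47)
p,d=ctrl.grab_frame('scene');q=p[95:215,144:284,::-1]; cv2.imwrite('pics/scene5.png',cv2.resize(q,None,fx=4,fy=4,interpolation=2))
"
```

```text
pos [ 483.7 -178.3  212.8] F [ 0.6 -0.6 -0.3] w 23.3 t 9.55
tool delta units [ 1.91  0.02 -0.  ] yaw of y deg -46.3 x axis [-0.001  0.    -1.   ] j [-0.33  0.28  0.72  1.92 -0.22  1.02 -0.32]
turn units [0.08 0.   0.  ]
```

View pics/scene5.png

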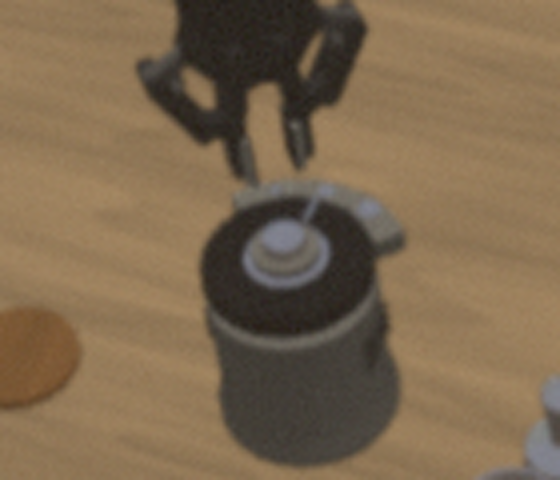

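The pointer at (318,200) now points at the medium pip at (327,190), so the ring is set. Next I'll close the gripper, come down over the button and press.

>>> step_arm(
  targets="0.6 0 0 0 0 0 -1;0.6 0 0 0 0 0 -1;0.4 0 0 0 0 0 -1;0.2 0 0 0 0 0 -1;0 0 0 0 0 0 -1;0 0 0 0 0 0 -1",
)

```text
clock: 10.2
position: [484.1, -178.9, 168.7]
orientation: [1.775, 0.711, -1.776]
contact_force: [0.6, -0.4, 0.3]
width: 0.2
```

>>> step_arm(
  targets="0.08 0 0 0 0 0 -1;0.04 0 0 0 0 0 -1;0 0 0 0 0 0 -1",
)

```text
clock: 10.5
position: [484.1, -178.6, 165.7]
orientation: [1.776, 0.711, -1.775]
contact_force: [-0.3, -0.3, 0.1]
width: -0.3
```

>>> step_arm(
  targets="0.08 0 0 0 0 0 -1;0.08 0 0 0 0 0 -1;0 0 0 0 0 0 -1",
)

```text
clock: 10.8
position: [483.9, -178.6, 161.2]
orientation: [1.775, 0.711, -1.776]
contact_force: [-0.1, 0.8, -0.4]
width: 0.1
```

>>> step_arm(
  targets="0.06 0 0 0 0 0 -1;0.06 0 0 0 0 0 -1;0 0 0 0 0 0 -1",
)

```text
clock: 11.1
position: [484.1, -178.7, 158.5]
orientation: [1.776, 0.711, -1.775]
contact_force: [0.2, 0.3, 1.9]
width: 0.0
```

>>> step_arm(
  targets="0.06 0 0 0 0 0 -1;0 0 0 0 0 0 -1;0 0 0 0 0 0 -1",
)

```text
clock: 11.4
position: [484.1, -178.7, 157.1]
orientation: [1.776, 0.711, -1.775]
contact_force: [-0.9, -1.1, 2.5]
width: 0.0
```

>>> step_arm(
  targets="0.08 0 0 0 0 0 -1;0.06 0 0 0 0 0 -1;0 0 0 0 0 0 -1;0 0 0 0 0 0 -1",
)

```text
clock: 11.8
position: [484.1, -178.7, 153.6]
orientation: [1.776, 0.711, -1.775]
contact_force: [0.0, 0.4, 4.6]
width: 0.3
```

>>> step_arm(
  targets="0.04 0 0 0 0 0 -1;0 0 0 0 0 0 -1;0 0 0 0 0 0 -1",
)

```text
clock: 12.1
position: [484.1, -178.7, 153.0]
orientation: [1.776, 0.711, -1.775]
contact_force: [-2.5, 1.7, 10.2]
width: 0.0
```

At 10.2 N and 6 mm of travel the button is at its stop. Retracting up and well clear.

>>> step_arm(
  targets="-0.1 0 0 0 0 0 -1;-0.3 0 0 0 0 0 -1;-1 0 0 0 0 0 -1;-1 0 0 0 0 0 -1;-1 0 0 0 0 0 -1;-1 -0.5 -0.5 0 0 0 -1;0 -1 -1 0 0 0 -1;0 -1 -1 0 0 0 -1",
)

```text
clock: 12.9
position: [486.1, -89.9, 263.4]
orientation: [1.778, 0.709, -1.775]
contact_force: [-0.0, -0.2, -0.0]
width: -0.5
```

>>> step_arm(
  targets="0 -1 -1 0 0 0 -1;0 -1 -1 0 0 0 -1;0 0 -1 0 0 0 -1;0 0 -1 0 0 0 -1;0 0 0 0 0 0 -1;0 0 0 0 0 0 -1",
)

```text
clock: 13.5
position: [523.6, 14.8, 262.1]
orientation: [1.774, 0.711, -1.776]
contact_force: [0.4, -0.3, 0.2]
width: 0.1
```

```bash
python3 -c "
from h import *
need([484,-178.6,165],-47)
for n in('scene','top'):
  p,d=ctrl.grab_frame(n);np.savez(n+'6.npz',p=p)
  q=p[135:225,175:275,::-1] if n=='scene' else p[:,:,::-1]
  cv2.imwrite(f'pics/{n}6.png',cv2.resize(q,None,fx=6,fy=6,interpolation=2) if n=='scene' else q)
  if n=='scene': cv2.imwrite('pics/scene6f.png',p[:,:,::-1])
"
```

```text
pos [523.6  14.8 262.1] F [ 0.4 -0.3  0.2] w 0.1 t 13.5
tool delta units [3.9  4.5  6.48] yaw of y deg -46.3 x axis [-0.001 -0.001 -1.   ] j [-0.65  0.23  0.63  1.83 -0.15  1.13 -0.77]
turn units [0.08 0.01 0.  ]
```

View pics/scene6.png

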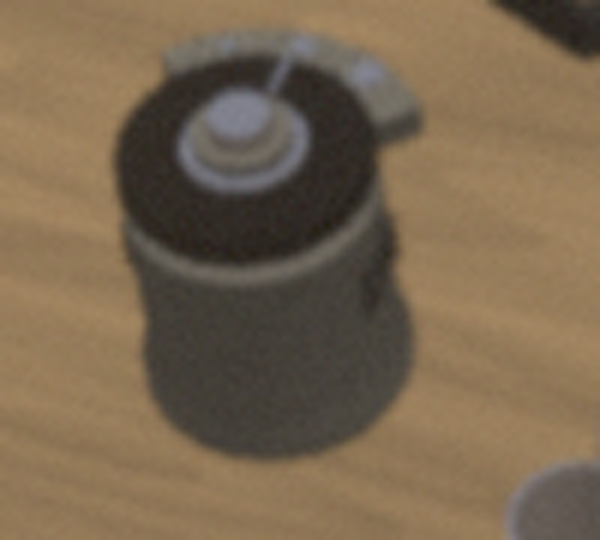

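View pics/top6.png

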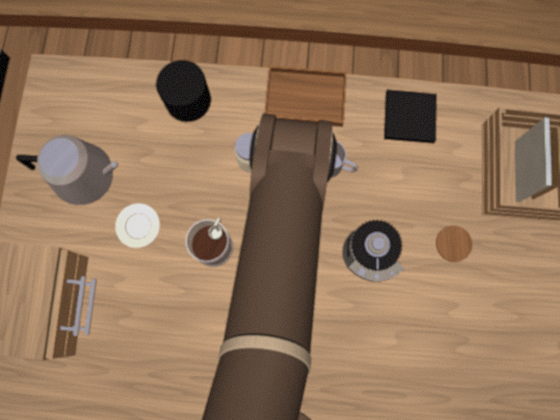

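View pics/scene6f.png

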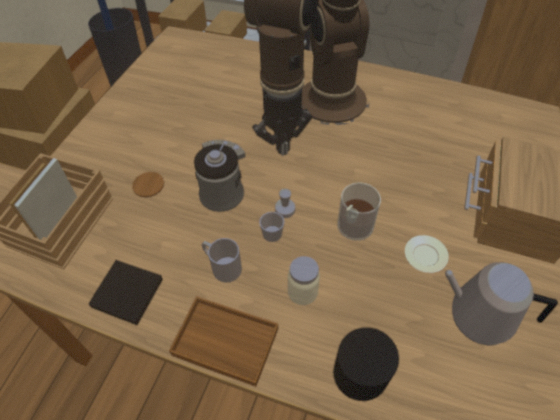

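The pointer at (285,75) in the zoom points at the medium pip at (302,46). The button is up, every bystander is at its starting pixel position, and the arm is clear of everything. Handing in.

```bash
python3 -c "
from cell import ctrl
print(ctrl.hand_in())"
```

```text
the job is handed in; nothing more can be done
None
```

The grinder is set one click coarser and the button has had its test pulse. I handed the job in at about 13.6 s, and the hand-in gives no verdict.

- **Ring:** I pressed both fingertips on either side of the ring at about 5 N and turned it about 0.46 rad clockwise, then lifted straight off. It settled with the pointer line on the medium pip.
- **Button:** With the gripper shut, I pressed it about 6 mm down. The force rose to 10 N, so it had reached its stop. I then let it spring back.
- **Last checks:** The final pictures show the pointer at the medium pip and the button up. The wrist reads no contact, and the gripper is about 100 mm above the button and 200 mm to the side. In the scene view every bystander looks to be where it started. In the top view the arm hid the tamper and espresso cup and partly hid the bean jar and milk pitcher.
- **Disagreement:** My first axis estimate, from the ring's dark outline, was about 3 mm off the button and lid positions because it took in part of the grinder's shadowed body. I used the button and lid position instead, about (484, -178.5) mm.

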